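# Hang the eyed template back on its rack

### The job

Pick up the metal template that has a round eye in its wide end, thread the eye onto the empty steel peg of the sloping rack while still holding it, and leave it hanging from that peg, tail straight down the slope and lying flush against the board. The peg may be clamped anywhere along its short slot, so look or feel for it; leave the other things on the bench where they are.

Things in the scene. Friction and masses are not known exactly. Their poses are not given: they have to be found in the camera images.
- template: the template to hang: flat aluminium plate 5 mm thick, 160 mm long, about 130 g, lying on a mat 3 mm thick. Origin: underside, on the long middle line. x runs towards the wide square end (50 x 50 mm, x from +30 to +80 mm) with the round eye, z up. Body 36 mm wide, rounded tail end at x = -80 mm. On top a dark wooden grip rib: see rib
- rib (a point): middle of the top of the template's grip rib, 27 mm above the underside, at x = -5 mm from the template's origin. The rib is 60 mm long along the template's x, 14 mm wide across y and stands 22 mm above the plate
- eye (a point): centre of the template's round eye at its underside, 55 mm from the origin along the template's +x; a through hole 14 mm across (the peg is 9 mm)
- board: plywood board of the fixed rack, sloping at 40 degrees, face up and towards the robot. Origin: on its face at the middle of the peg slot, about 123 mm above the table. z points straight out of the face, x up the slope, y across; face from x = -160 to +50 mm, y = -110 to +110 mm
- slot (a point): middle of the peg slot (the board's origin). The empty peg is a rigid steel pin 9 mm across that stands 38 mm straight out of the board's face (board z), at board x = 0 and anywhere from board y = -11 to +11 mm: it is clamped somewhere along the slot and its place is not measured, so look or feel for it; it does not yield
- strip (a point): second pin of the board, at board y = +88 mm, 20 mm out, 8 mm across; a thin wooden strip (24 mm wide, 3 mm thick) is fixed there. Not the peg to use
- plain_template: bystander: twin of the template, same sizes, but its wide end is solid, with no eye. Origin as on the template.
- glue: bystander: white glue bottle, 42 mm across, 120 mm tall, origin under its foot
- tin: bystander: low black round tin, 82 mm across, 30 mm high, origin under its foot
- folder: bystander: white bone folder, flat, 98 x 22 x 6 mm, origin about under its middle, x along it
- tape: bystander: cardboard ring of a tape roll, 90 mm across, 20 mm high, origin at the underside centre
- weight: bystander: brass pattern weight with a knob, 48 mm across, 56 mm high, origin under its foot
- hammer: bystander: small hammer lying flat, about 240 mm long, handle towards its -x

How it is judged:
By the outcome, as a careful person would: the job done as asked, in the order asked, and still so for the second after the job is handed in, with the robot touching nothing.
It also fails if it takes over 58 s, if anything falls off the work surface, if the arm or the gripper's body presses on something with over 40 N, if the wrist force passes 120 N, or if a joint passes its speed limit or range.

### The arm

A 6-joint arm with a two-finger parallel gripper is mounted at the origin on the work surface. World frame = base frame: x ahead of the robot, y to its left, z up, the work surface at z = 0. Lengths are in m, angles in degrees, forces in N, time in s.
With the tool pointing down it reaches from about 0.3 to 0.85 m from the base axis. Payload 5.4 kg.
Tool frame: the origin (TCP) lies on the centre line of the jaws, within the pads' length; the fingertips stand 25 mm ahead of it and the grasp point (between the pads) lies 6 mm ahead of it; z points along the fingers, y is the line along which they close (so a half turn about z gives the same grasp; the last joint's range is limited). The gripper opens to 85 mm and grips with 20 to 120 N. Pads are 22 mm wide; open, the fingers measure 114 mm over their backs; the gripper's body (76 mm by 85 mm) begins 54 mm behind the grasp point. The pads swing forward as they close: fully open they stand 13 mm farther back than shut.
Start: joints at [60.04, 9.076, 91.501, -0, 79.423, -12.038], TCP at [0.177, 0.547, 0.233] pointing down, gripper open.
Joint ranges: [-166.64, 166.64], [-54.1, 131.32], [10.49, 154.53], [-73.88, 253.88], [9.74, 151.15], [-171.62, 171.62]. Speed limits (degrees/s): [147.25, 147.25, 180, 180, 180, 180].

### API

Orientations are given as [roll, pitch, yaw] about the fixed x, y, z axes, in that order (R = Rz(yaw) Ry(pitch) Rx(roll)).
In Python, from bench import r, hand, kin, status, get_image, finish_job gives the robot as it stands. Calls block until the motion is done:
- r.movep(position, orientation): joint-space move of the TCP to a pose.
- r.servo_line(position, feed=0.15, rot=None): straight line of the TCP; rot=None keeps the orientation; feed is the mean speed in m/s.
- r.move_j(angles): joint-space move.
- hand.open_gripper() and hand.gripper_close(strength=None): open the fingers fully, or close them until they stop; strength is the grip in N (None keeps the last).
- r.hold(seconds).
- kin.ik(position, orientation): joint angles nearest the present ones, or None.
- status.get_state(): the state.
- get_image(name): name is "side" or "top" or "wrist"; returns a dict with "pixels" (400x640x3 uint8, blue, green, red), "camera_matrix" (3x3 intrinsics, pixels), "distortion" ([k1, k2, p1, p2, k3] as OpenCV has them; the pictures are not rectified), "rvec" (rotation vector, rad) and "tvec" (3), from world to camera coordinates, as OpenCV has them; the wrist camera has in their place "hand_eye" (4x4, takes a point from camera to tool coordinates, whose origin is the TCP and whose axes are the flange's). Camera axes: x right, y down, z forward; pixel columns grow to the right and rows downward; lengths in m; the calibration is good to about 2 mm. A picture is of the moment at which its call begins: read the wrist's pose just before it. There is no depth.
A pose or a line that the arm cannot do raises r.MotionError and nothing moves.
- finish_job(): hands the job in; it is judged then, once.
The state is a dict: "clock": time; "joint_positions": joint angles; "joint_vel": joint speeds; "joint_efforts": joint torques, N m; "ee_pos": TCP position; "tcp_rot": TCP orientation; "ft_force": force on the tool from outside, world axes, zero at the start; "wrist_torque": the same for the moment, N m; "gripper_width": finger opening in m; "grip_force": force on a finger pad.
Only numpy, scipy, OpenCV 4.12 (cv2) and the standard library are available. Lean on these libraries where they do the work, as an engineer would, in place of code of your own. Each camera call takes 0.05 s, during which the arm holds its last target. There are 200 camera calls.

## Working session

There is one attempt and no reset: what is moved stays moved. The work goes in short steps, each a Python script; the robot and the scene stay as the last script left them, time stands still between calls to the robot, and variables do not carry over. Pictures are saved under pics/ and viewed, at most 10 in all, crops included, and the job is handed in when it is done.

```bash
ls; mkdir -p pics; python3 - <<'E'
from bench import *
import cv2
for n in ["top","side"]:
    d=get_image(n); cv2.imwrite(f"pics/{n}0.png",d["pixels"]); print(n,d["camera_matrix"],d["distortion"],d["rvec"],d["tvec"])
d=get_image("wrist");print(d["hand_eye"],d["camera_matrix"]);s=status.get_state();print(s)
E
```

```text
pics
top [[510.13843912   0.         319.25812178]
 [  0.         510.13843912 201.34631176]
 [  0.           0.           1.        ]] [-0.10381648  0.          0.          0.          0.        ] [ 2.12849658 -2.18829861  0.11814254] [0.02440238 0.56829158 1.33033814]
side [[370.94572272   0.         319.79640812]
 [  0.         370.94572272 197.24424915]
 [  0.           0.           1.        ]] [-0.05261374  0.          0.          0.          0.        ] [ 2.14436247 -0.12484829  0.05051458] [-0.56404785  0.14412458  1.11800937]
[[ 2.28461636e-04 -9.58026047e-01 -2.86681080e-01  7.33592238e-02]
 [ 9.99999951e-01  1.57427572e-04  2.70830258e-04  5.38522941e-05]
 [-2.14330935e-04 -2.86681128e-01  9.58026036e-01 -1.40456479e-01]
 [ 0.00000000e+00  0.00000000e+00  0.00000000e+00  1.00000000e+00]] [[318.2333409    0.         321.33762241]
 [  0.         318.2333409  198.80425092]
 [  0.           0.           1.        ]]
{'clock': 0.15, 'joint_positions': array([ 6.00416302e+01,  9.10554338e+00,  9.15550866e+01, -2.93148617e-03,
        7.94240639e+01, -1.20375708e+01]), 'joint_vel': array([ 0.01331076, -0.13223196, -0.20348425, -0.03484465,  0.04663328,
        0.09302611]), 'joint_efforts': array([ 4.32916049e-04, -3.96376634e+01, -3.31784356e+01, -1.65362549e-04,
        5.48087803e-03,  1.26929166e-05]), 'ee_pos': array([0.17672327, 0.54667959, 0.23223593]), 'tcp_rot': array([-1.79916568e+02, -1.48456258e-02,  1.62079730e+02]), 'ft_force': array([ 0.80053508, -0.24287982,  0.12634426]), 'wrist_torque': array([ 0.00091578, -0.03847885, -0.0184019 ]), 'grip_force': 0.0, 'gripper_width': 0.08532517252981518}
```

View pics/top0.png

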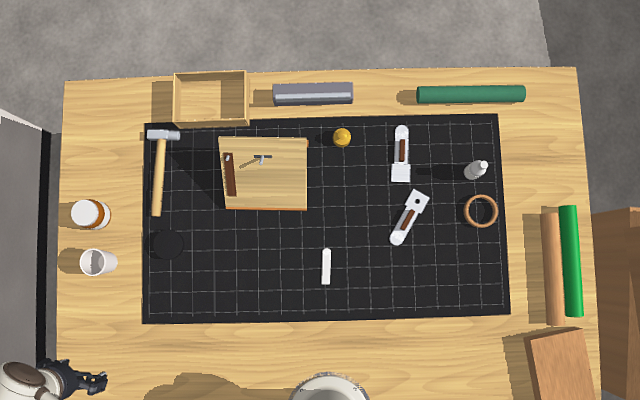

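View pics/side0.png

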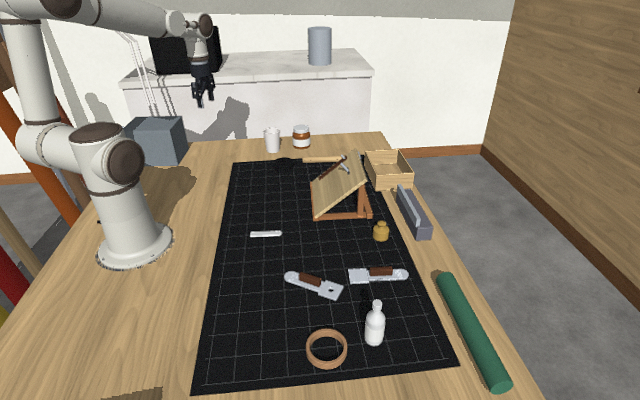

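The top view shows the eyed template around (410,217), with its eye near (418,201). The plain twin is at (401,153). The board spans about (220–307, 137–210), with the peg near (265,158) and the strip at (229,173). The side view agrees. Next I'll zoom in on both.

```bash
python3 - <<'E'
import cv2,numpy as np
t=cv2.imread("pics/top0.png");s=cv2.imread("pics/side0.png")
z=lambda im,x,y,w,h,k:cv2.resize(im[y:y+h,x:x+w],None,fx=k,fy=k,interpolation=cv2.INTER_CUBIC)
a=z(t,210,125,100,95,4);b=z(t,380,180,60,70,5.42);b=cv2.resize(b,(325,380))
c=z(s,300,140,100,90,4)[:, :400];d=z(s,275,262,81,45,4)
d=cv2.copyMakeBorder(d,0,180,0,1,0)
c=c[:360];d=d[:360]
d=cv2.resize(d,(325,360))
out=np.vstack([np.hstack([a,b]),np.hstack([c,d])]);print(out.shape)
cv2.imwrite("pics/z.png",out[:,:][:600] if 0 else np.hstack([a,b]));cv2.imwrite("pics/z2.png",c)
E
```

```text
(740, 725, 3)
```

View pics/z.png

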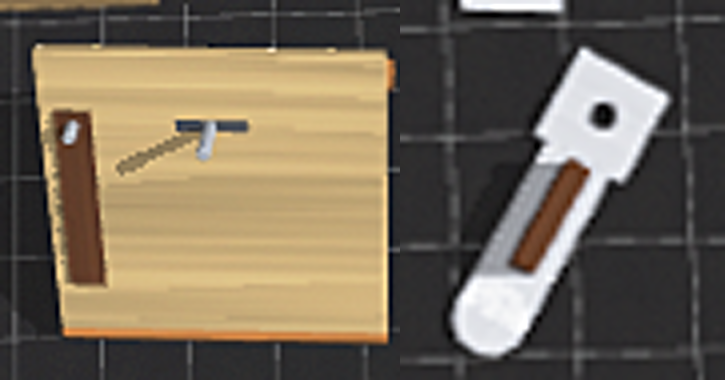

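View pics/z2.png

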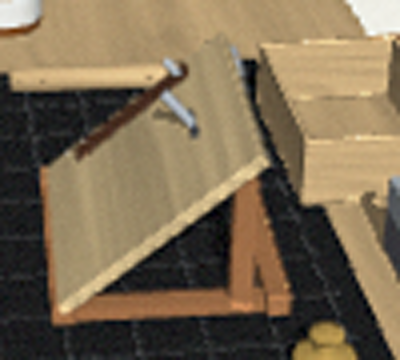

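The zoom shows these top-view pixels:
- **Board:** face corners at (218.5,136.5), (306.8,137.5), (306.8,209) and (226,207.8).
- **Slot:** runs from (254,156.5) to (272,156.8).
- **Peg:** base near (262,156.7), tip near (261,164).
- **Template:** eye at (417.5,201.2), tail end at (394.5,244.5).

```bash
cat > h.py <<'E'
from bench import *
import cv2,numpy as np
from scipy.spatial.transform import Rotation as R
from scipy.optimize import least_squares
def proj(d,P): return cv2.projectPoints(np.array(P,float),d["rvec"],d["tvec"],d["camera_matrix"],d["distortion"])[0][:,0]
def boardRt(x,y,yaw):  # yaw deg, board x up slope
    return R.from_euler("ZY",[yaw,-40],degrees=True).as_matrix(), np.array([x,y,.123])
E
python3 - <<'E'
from h import *
t=get_image("top");s=get_image("side")
def bp(p,P): M,o=boardRt(*p); return np.array(P)@M.T+o
C=[[.05,.11,0],[.05,-.11,0],[-.16,-.11,0],[-.16,.11,0],[0,.02,0],[0,-.02,0]]
def fb(q):
    p=q[:3]; e=(proj(t,bp(p,C[:4]))-[[218.5,136.5],[306.75,137.5],[306.75,209],[226,207.75]]).ravel()
    k=np.array([[0,q[3],0],[0,q[3],.038]])
    e2=(proj(t,bp(p,k))-[[262,156.7],[261,163.8]]).ravel()
    e3=(proj(s,bp(p,k))-[[340.75,163],[348.75,172.5]]).ravel()
    mid=proj(t,bp(p,[[0,0,0]]))[0]-[263,156.6]
    return np.r_[e,e2,e3,mid]
f=least_squares(fb,[.6,.15,0,0]);print("board",f.x,f.fun.round(1))
def ft(q):
    c,sn=np.cos(q[2]),np.sin(q[2])
    P=np.array([[.08,.025,.005],[.08,-.025,.005],[.055,0,.005],[-.08,0,.005],[.025,.007,.027],[.025,-.007,.027],[-.035,-.007,.027],[-.035,.007,.027]])
    W=np.c_[q[0]+c*P[:,0]-sn*P[:,1],q[1]+sn*P[:,0]+c*P[:,1],P[:,2]+.003]
    b=(np.array([[585,47],[670,97],[603,115],[478,352],[570,160],[590,172],[532,272],[510,265]])-[400,0])/[5.417,5.43]+[380,180]
    return (proj(t,W)-b).ravel()
g=least_squares(ft,[.45,-.2,-.5]);print("templ",g.x,np.degrees(g.x[2]),g.fun.round(1))
E
```

```text
board [ 6.78351408e-01  1.46688912e-01 -2.37444380e+00  1.91322642e-03] [-0.4  1.1 -0.2  0.9  0.4 -0.3 -0.  -0.2  0.5 -1.  -0.2 -0.8  6.9  8.1
 -8.3 -8.8  0.2 -0.9]
templ [ 0.51690182 -0.23016809 -0.54511582] -31.232835695673877 [-0.5  0.4 -0.2  0.1 -0.1  0.2 -0.8 -0.2 -0.1 -0.6  0.7 -0.3  0.8  0.8
  0.2 -0.5]
```

```bash
cat >> h.py <<'E'
BX,BY,BYAW,PY=0.67835,0.14669,-2.374,0.0019
T=(0.5169,-0.23017,-31.23)
def tool(u, eye_bx, eye_by, h, byaw=BYAW,off=(-.06,0)):
    """TCP so that the eye is at board (eye_bx,eye_by), underside h above face; TCP u above underside"""
    M,o=boardRt(BX,BY,byaw); return o+M@[eye_bx+off[0],eye_by+off[1],h+u]
def tmpl(dx,h):
    a=np.radians(T[2]); return [T[0]+dx*np.cos(a),T[1]+dx*np.sin(a),.003+h]
DOWN=[180,0,T[2]]; RB=[180,-40,BYAW]
def wpix(d,ee,rot,P):
    Rt=R.from_euler("xyz",rot,degrees=True).as_matrix(); H=d["hand_eye"]
    tc=(np.array(P)-ee)@Rt; pc=(tc-H[:3,3])@H[:3,:3]
    return cv2.projectPoints(pc,np.zeros(3),np.zeros(3),d["camera_matrix"],d["distortion"])[0][:,0]
E
python3 - <<'E'
from h import *
t=get_image("top");s=get_image("side")
for h in (0,.038):
  M,o=boardRt(BX,BY,BYAW); P=o+M@[0,PY,h]; print(P,proj(t,[P]),proj(s,[P]))
for h in (0,.06,.12): print(kin.ik(tool(.034,0,PY,h),RB))
for dx,h in ((-.005,.034),(-.005,.12)):
  print(kin.ik(tmpl(dx,h),DOWN))
r.movep(tool(.034,0,PY,.13),RB); S=status.get_state(); d=get_image("wrist"); cv2.imwrite("pics/w1.png",d["pixels"])
M,o=boardRt(BX,BY,BYAW);q=[o+M@[0,y,h] for y,h in ((PY,0),(PY,.038),(.015,0),(-.015,0))]
print(wpix(d,S["ee_pos"],S["tcp_rot"],q),S["clock"],S["ee_pos"],d["distortion"])
E
```

```text
[0.6784287  0.14858837 0.123     ] [[262.47701636 155.72451305]] [[347.61653611 171.12894657]]
[0.65402374 0.14960015 0.15210969] [[260.79533685 163.03667054]] [[340.46417724 163.67431396]]
[  5.36825307   4.8979826  120.44374249 -18.6585426   15.70406582
 113.95365312]
[  6.12897804  -5.83725582 124.73624045 -14.65568107  22.0644964
 110.15724281]
[  7.04940431 -16.66193406 127.89508902 -12.25813249  29.71520808
 107.93167508]
[-3.62823020e+01  2.05345981e+01  1.01877380e+02 -2.54444375e-14
  5.75880216e+01  8.49476980e+01]
[-3.62823020e+01  1.32969906e+01  9.96944109e+01 -2.54444375e-14
  6.70085985e+01  8.49476980e+01]
[[322.16832322 118.16888587]
 [322.25782448 120.072615  ]
 [308.11129716 118.15801938]
 [340.30235668 118.1967876 ]] 2.2333 [0.52727296 0.15524963 0.21033813] [-0.02969364  0.          0.          0.          0.        ]
```

View pics/w1.png

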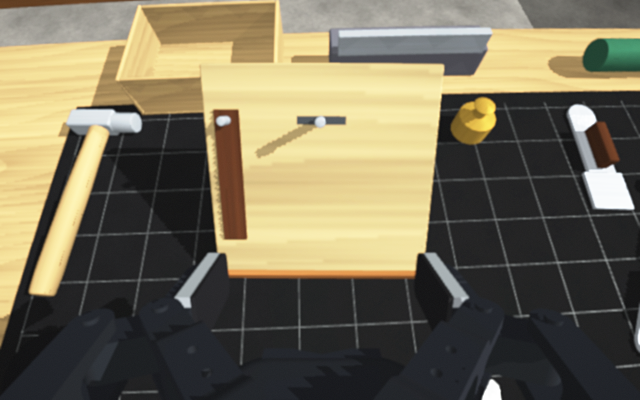

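The wrist view shows the peg almost end-on, with its tip at (320,121). The slot runs from (297,120) to (346,120), and the board corners are at (202,66), (443,66), (428,272) and (229,272). I'll refine the board fit from these and look at the template from above.

```bash
python3 - <<'E'
from h import *
S=status.get_state(); d=get_image("wrist"); im=d["pixels"]
z=im[108:132,290:352]; m=((z.max(2).astype(int)-z.min(2)<30)&(z.min(2)>140)).astype(np.uint8)
n,l,st,c=cv2.connectedComponentsWithStats(m); print([(st[i].tolist(),(c[i]+[290,108]).round(1).tolist()) for i in range(1,n) if st[i][4]>8])
dk=((z.max(2)<110)).astype(np.uint8); xs=np.where(dk.any(0))[0]+290; ys=np.where(dk.any(1))[0]+108; print("slot",xs.min(),xs.max(),ys.min(),ys.max())
C=np.array([[.05,.11,0],[.05,-.11,0],[-.16,-.11,0],[-.16,.11,0]])
ob=np.array([[202,66],[443,66],[428,272],[229,272]])
def f(q):
    M,o=boardRt(*q[:3]); o=o+[0,0,q[3]]
    return np.r_[(wpix(d,S["ee_pos"],S["tcp_rot"],C@M.T+o)-ob).ravel(), q[3]*500]
g=least_squares(f,[BX,BY,BYAW,0]);print(g.x,g.fun.round(1)); 
M,o=boardRt(*g.x[:3]);o=o+[0,0,g.x[3]]
print(wpix(d,S["ee_pos"],S["tcp_rot"],[o+M@[0,y,.038] for y in (-.005,0,.005)]+[o]))
p=tmpl(.01,.034+.12); r.movep(p,DOWN); S=status.get_state(); d=get_image("wrist"); cv2.imwrite("pics/w2.png",d["pixels"])
print(S["clock"]); a=np.radians(T[2]); q=lambda x,y,h:[T[0]+x*np.cos(a)-y*np.sin(a),T[1]+x*np.sin(a)+y*np.cos(a),.003+h]
print(wpix(d,S["ee_pos"],S["tcp_rot"],[q(.055,0,.005),q(.08,.025,.005),q(.08,-.025,.005),q(-.005,0,.027),q(.025,.007,.027),q(.025,-.007,.027)]))
E
```

```text
[([25, 8, 11, 12, 107], [320.1, 121.3])]
slot 298 344 117 123
[ 0.67855395  0.14583035 -1.28856191 -0.00536283] [ 1.4  1.2  2.1 -1.9 -1.1 -1.7 -3.1  1.9 -2.7]
[[332.27317234 123.77442272]
 [326.27165794 123.85824818]
 [320.26815461 123.9436921 ]
 [325.21486435 121.53148265]]
3.8
[[322.82646577 135.32861742]
 [294.36984062 106.38818933]
 [351.45630462 106.49899479]
 [322.7089793  206.5603553 ]
 [314.64203045 173.21163851]
 [330.98641296 173.24324905]]
```

View pics/w2.png

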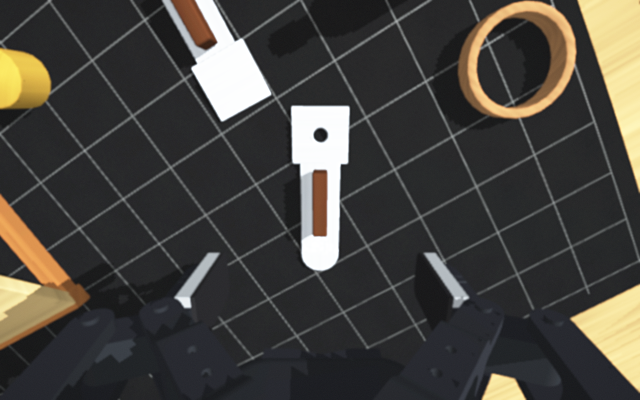

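The view shows the eye at (320.5,134.5), predicted at (322.8,135.3). The rib is at x=320, y=171–236, and the wide-end corners are at (292,106) and (349,106). So the template fit is good to about 2 mm and the fingers have room. Grasping now.

```bash
python3 - <<'E'
from h import *
pr=lambda t:(lambda s:print(t,round(s["clock"],2),s["ee_pos"].round(4),s["ft_force"].round(1),round(s["gripper_width"],4),round(s["grip_force"],1)))(status.get_state())
r.movep(tmpl(-.005,.10),DOWN); r.servo_line(tmpl(-.005,.034),feed=.08); pr("down")
hand.gripper_close(80); pr("closed")
r.servo_line(tmpl(-.005,.15),feed=.12); pr("up")
r.movep(tool(.034,0,PY,.075),RB); r.hold(.3); pr("over")
S=status.get_state(); d=get_image("wrist"); cv2.imwrite("pics/w3.png",d["pixels"])
M,o=boardRt(BX,BY,BYAW)
print(wpix(d,S["ee_pos"],S["tcp_rot"],[o+M@[0,PY,.038],o+M@[0,PY,.08],o+M@[0,PY,.075]]))
E
```

```text
down 5.16 [ 0.5131 -0.2279  0.0375] [ 0.9 -0.6  0.2] 0.0854 0.0
closed 5.92 [ 0.5126 -0.2276  0.037 ] [ 0.5  0.  -0.3] 0.0001 0.0
up 7.04 [ 0.512  -0.2272  0.152 ] [-0.3 -0.1  0.1] -0.0001 0.0
over 8.77 [0.5629 0.1528 0.168 ] [ 0.3  0.7 -0.7] 0.0006 0.0
[[320.66548443 124.17140531]
 [320.55360093 128.93522787]
 [320.56968483 128.25031495]]
```

View pics/w3.png

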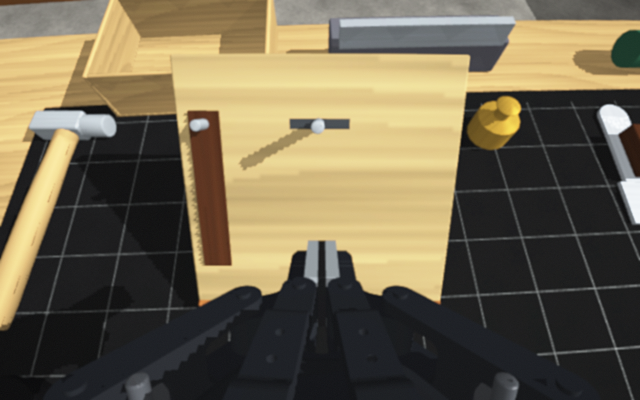

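The view shows closed, empty jaws at (322,242) and the peg tip at (318,127). The grasp missed, so I'll find the cause.

```bash
python3 - <<'E'
from h import *
d=get_image("wrist");print("tool z 0,6,25mm:",wpix(d,np.zeros(3),[0,0,0],[[0,0,0],[0,0,.006],[0,0,.025],[.0,.011,.025],[.011,0,.025]]))
hand.open_gripper()
r.movep(tmpl(.01,.154),DOWN); r.hold(.3); S=status.get_state(); d=get_image("wrist"); w=d["pixels"]
t=get_image("top")["pixels"]; z=cv2.resize(t[170:260,370:450],None,fx=4.44,fy=4.44,interpolation=cv2.INTER_CUBIC)[:400]
w=w[80:320,180:480]; w=cv2.resize(w,(420,336)); w=cv2.copyMakeBorder(w,0,400-336,0,0,0)
z=cv2.copyMakeBorder(z,0,400-z.shape[0],0,0,0)
cv2.imwrite("pics/m.png",np.hstack([w,z])); print(S["clock"],S["ee_pos"])
E
```

```text
tool z 0,6,25mm: [[321.79159549 257.75011087]
 [321.77659698 252.29341448]
 [321.73537656 237.30638395]
 [341.21865121 237.30663573]
 [321.74696339 218.985217  ]]
11.4 [ 0.52560441 -0.23460412  0.15704307]
```

View pics/m.png

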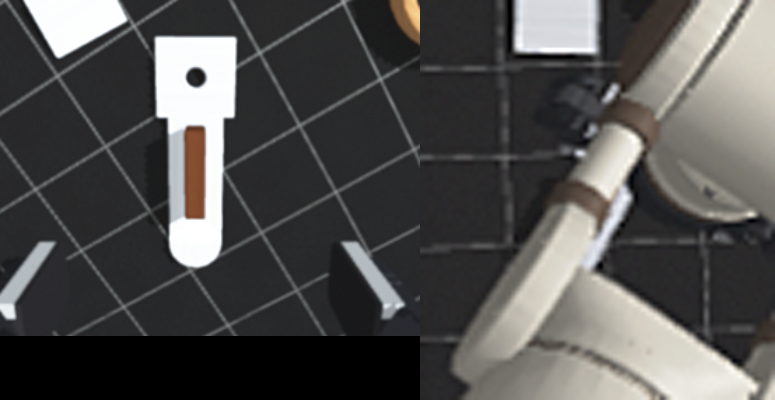

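The template hasn't moved; at (319.3,134.3) the eye is where it was. The closed tips in w3 look farther back than stated, so the jaws probably shut above the rib. I'll feel for the real tip height with the jaws open on either side of the plate, under a force guard.

```bash
python3 - <<'E'
from h import *
r.movep(tmpl(-.005,.06),DOWN); r.servo_line(tmpl(-.005,.034),feed=.08);r.hold(.2)
d=get_image("wrist"); a=d["pixels"]; sd=get_image("side")["pixels"]
f0=status.get_state()["ft_force"][2]
h=.034
while h>.006:
    h-=.002; r.servo_line(tmpl(-.005,h),feed=.05); S=status.get_state(); f=S["ft_force"][2]-f0
    print(round(h,3),S["ee_pos"][2].round(4),f.round(1), end="; ")
    if abs(f)>4: break
print(S["clock"])
b=get_image("wrist")["pixels"]
q=cv2.resize(sd[240:320,255:375],(480,320),interpolation=cv2.INTER_CUBIC)
w=cv2.resize(np.vstack([a[100:360],b[100:360]])[:,120:520],(300,390))
cv2.imwrite("pics/n.png",np.hstack([cv2.copyMakeBorder(q,0,70,0,0,0),w]))
E
```

```text
0.032 0.0348 -1.3; 0.03 0.0328 -1.5; 0.028 0.0308 -1.3; 0.026 0.0288 -0.3; 0.024 0.0268 -1.1; 0.022 0.0248 -1.3; 0.02 0.0228 -2.0; 0.018 0.0208 -1.6; 0.016 0.0188 -1.5; 0.014 0.0168 -0.9; 0.012 0.0148 -2.0; 0.01 0.0128 -1.2; 0.008 0.0108 -0.5; 0.006 0.0088 -1.4; 16.2417
```

View pics/n.png

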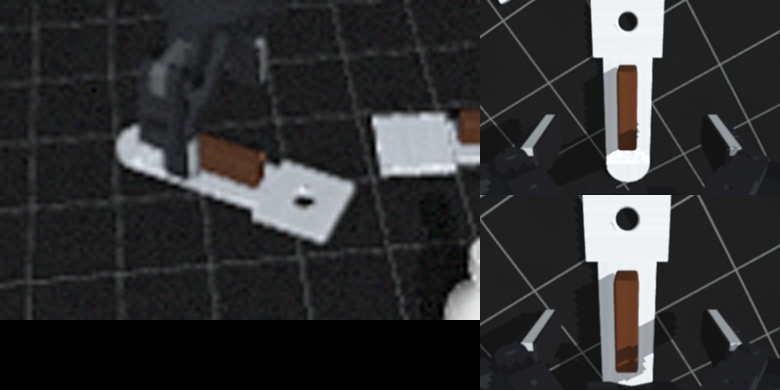

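The side crop shows the open finger standing well above the mat beside the rib, and the wrist crops show the jaws straddling the rib. Lowering the TCP to 9 mm met no contact, so the real tips are farther back than stated. I'll find the level where the jaws catch the rib, using light closes.

```bash
python3 - <<'E'
from h import *
for h in (.020,.012,.004):
    r.servo_line(tmpl(-.005,h),feed=.08); hand.gripper_close(20); S=status.get_state()
    print(h,S["ee_pos"].round(4),round(S["gripper_width"],4),round(S["grip_force"],1),S["ft_force"].round(1),S["clock"])
    if S["gripper_width"]>.008: break
    hand.open_gripper()
E
```

```text
0.02 [ 0.5127 -0.2276  0.023 ] 0.0133 22.9 [0.4 0.  1.2] 17.2667
```

```bash
python3 - <<'E'
from h import *
def show(k):
    S=status.get_state(); print(k,S["ee_pos"].round(4),round(S["gripper_width"],4),round(S["grip_force"],1),S["ft_force"].round(1),S["wrist_torque"].round(2),S["clock"]); return S
hand.open_gripper(); r.servo_line(tmpl(-.005,.027),feed=.08); hand.gripper_close(20); S=show("test"); hand.open_gripper()
h=.013 if S["gripper_width"]>.008 else .0075
r.servo_line(tmpl(-.005,h),feed=.08); hand.gripper_close(20); S=show(h)
hand.gripper_close(80); S=show("80N")
d=get_image("wrist");cv2.imwrite("pics/g.png",d["pixels"])
E
```

```text
test [ 0.5126 -0.2275  0.03  ] 0.0128 19.8 [ 0.2 -0.2  0.9] [ 0.06  0.09 -0.01] 18.8583
0.013 [ 0.5128 -0.2277  0.0162] 0.0138 21.1 [-0.3  0.   1.2] [ 0.01 -0.01  0.05] 20.5333
80N [ 0.513  -0.2278  0.0164] 0.012 81.3 [ 0.7 -0.3  3.6] [ 0.02  0.01 -0.01] 20.75
```

The jaws hold the rib solidly at 80 N. Next I'll lift, measure the eye in the hand, hover just down-slope of the peg and measure the peg with the same camera.

```bash
cat >> h.py <<'E'
U=.0134
def show(k):
    S=status.get_state(); print(k,S["ee_pos"].round(4),round(S["gripper_width"],4),round(S["grip_force"],1),S["ft_force"].round(1),S["wrist_torque"].round(2),S["clock"]); return S
def ray(d,px):  # camera ray in tool frame
    H=d["hand_eye"]; p=cv2.undistortPoints(np.array([[px]],float),d["camera_matrix"],d["distortion"])[0,0]
    return H[:3,3],H[:3,:3]@[p[0],p[1],1]
def at_z(d,px,z): o,v=ray(d,px); return o+v*(z-o[2])/v[2]
def blobs(m,off,amin=20):
    n,l,st,c=cv2.connectedComponentsWithStats(m.astype(np.uint8)); return [((c[i]+off).round(1).tolist(),st[i].tolist()) for i in range(1,n) if st[i][4]>=amin]
E
python3 - <<'E'
from h import *
r.servo_line(tmpl(-.005,U+.13),feed=.15); r.hold(.2); S=show("up"); d=get_image("wrist"); im=d["pixels"]; cv2.imwrite("pics/e.png",im)
pe=wpix(d,np.zeros(3),[0,0,0],[[.06,0,U-.005],[.085,.025,U-.005],[.085,-.025,U-.005],[.035,0,U-.005]]); print("pred eye, corners",pe.round(1).tolist())
x0,y0=(pe[0]-40).astype(int); y0=max(y0,0); z=im[y0:y0+90,x0:x0+80]
print(blobs(z.max(2)<120,[x0,y0]))
m=cv2.morphologyEx((im.min(2)>150).astype(np.uint8),cv2.MORPH_OPEN,np.ones((3,3)))
print("white",blobs(m,[0,0],600))
r.movep(tool(U,-.05,PY,.075),RB); r.hold(.3); S=show("hover"); d=get_image("wrist"); cv2.imwrite("pics/p.png",d["pixels"])
M,o=boardRt(BX,BY,BYAW); print("pred peg tip/base",wpix(d,S["ee_pos"],S["tcp_rot"],[o+M@[0,PY,.038],o+M@[0,PY,0]]).round(1).tolist())
E
```

```text
up [ 0.512  -0.2272  0.1453] 0.0117 80.8 [-0.2  0.7 -1.7] [0.03 0.   0.04] 22.0167
pred eye, corners [[321.3, 131.8], [378.2, 74.1], [264.4, 74.1], [321.3, 184.6]]
[([322.0, 130.4], [27, 25, 29, 29, 648])]
white [([295.1, 119.9], [167, 0, 212, 251, 19224]), ([321.2, 338.7], [300, 324, 44, 30, 1152])]
hover [0.5379 0.1539 0.1202] 0.012 80.7 [-0.2 -0.5 -1.7] [0.06 0.45 0.  ] 23.8
pred peg tip/base [[320.6, 33.4], [320.7, 45.7]]
```

```bash
python3 - <<'E'
from h import *
im=cv2.imread("pics/p.png"); z=im[15:70,290:352].astype(int)
print(blobs((z.max(2)-z.min(2)<30)&(z.min(2)>140),[290,15],15), blobs(z.max(2)<110,[290,15],10))
e=cv2.imread("pics/e.png"); cv2.imwrite("pics/v.png",np.hstack([im[0:300,120:520],e[0:300,120:520]]))
g=(e.min(2)>150)
for y in (85,95,105,115,150,160):
    r_=np.where(g[y,240:400])[0]+240; print(y,r_.min(),r_.max(),(r_.min()+r_.max())/2)
E
```

```text
[([317.2, 37.1], [19, 14, 16, 21, 220])] [([303.5, 48.7], [0, 28, 31, 12, 323]), ([338.1, 48.1], [33, 28, 29, 11, 294])]
85 240 377 308.5
95 266 377 321.5
105 266 377 321.5
115 267 376 321.5
150 268 374 321.0
160 268 374 321.0
```

View pics/v.png

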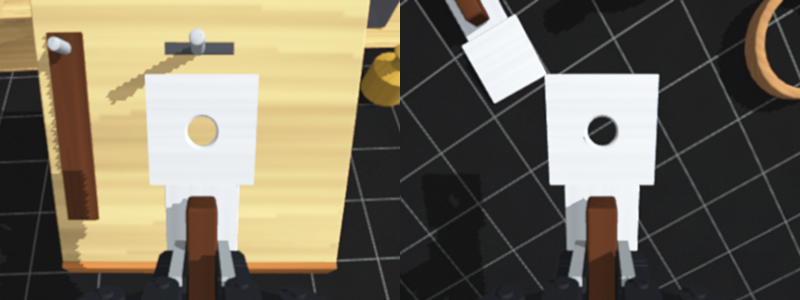

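Left half: the peg tip is at image (317,36) beyond the plate end and the slot is at row 48. The plate is square in the hand and in line with the board. Right half: the eye is at (322,130.4). I'll align and thread with a force guard.

```bash
cat >> h.py <<'E'
Mb=boardRt(BX,BY,BYAW)[0]; RT=R.from_euler("xyz",RB,degrees=True).as_matrix()
E
python3 - <<'E'
from h import *
d=get_image("wrist"); S=status.get_state()
eye=at_z(d,[322.0,130.4],U-.005); peg=at_z(d,[317.2,36.3],U+.075-.038)
print("tool frame eye,peg",eye.round(4),peg.round(4))
dv=peg-eye; dv[2]=0; w=RT@dv; p0=S["ee_pos"]+w; print("board move",(Mb.T@w).round(4))
n=Mb[:,2]
r.servo_line(p0,feed=.08); r.hold(.2); f0=show("above")["ft_force"]
np.save("p0.npy",p0)
# p0 underside h=.075; go down along -n
for h in (.05,.042,.038,.034,.030,.026,.022):
    r.servo_line(p0-n*(.075-h),feed=.05); S=status.get_state(); f=Mb.T@(S["ft_force"]-f0); print(h,f.round(1),S["wrist_torque"].round(2),S["gripper_width"].round(4),S["clock"])
    if np.abs(f).max()>8: break
d=get_image("wrist"); cv2.imwrite("pics/t.png",d["pixels"])
E
```

```text
tool frame eye,peg [0.0605 0.0001 0.0084] [ 0.1081 -0.0025  0.0504]
board move [0.0476 0.0026 0.    ]
above [0.5736 0.1552 0.15  ] 0.0119 80.7 [-0.8  0.7 -1. ] [-0.05  0.43  0.03] 24.85Traceback (most recent call last):
  File "<stdin>", line 11, in <module>
AttributeError: 'float' object has no attribute 'round'
```

```bash
python3 - <<'E'
from h import *
p0=np.load("p0.npy"); n=Mb[:,2]; f0=status.get_state()["ft_force"]
for h in (.05,.044,.040,.037,.034,.031,.028,.024,.020):
    r.servo_line(p0-n*(.075-h),feed=.05); S=status.get_state(); f=Mb.T@(S["ft_force"]-f0); print(h,f.round(1),S["wrist_torque"].round(2),round(S["gripper_width"],4),(Mb.T@(S["ee_pos"]-p0)*1e3).round(1),S["clock"])
    if np.abs(f).max()>8: break
d=get_image("wrist"); cv2.imwrite("pics/t.png",d["pixels"]); z=d["pixels"][112:150,303:342].astype(int)
print(blobs((z.max(2)-z.min(2)>35),[303,112],8)); print(z[:,:,0][::4,::3])
E
```

```text
0.05 [-0.2  0.1  1.1] [-0.02  0.45  0.02] 0.0121 [  0.2   0.1 -24.8] 25.75
0.044 [-0.5 -0.2  1.1] [ 0.03  0.48 -0.02] 0.0124 [ -0.4  -0.1 -31.3] 26.0167
0.04 [0.1 0.2 1.4] [0.02 0.44 0.01] 0.0117 [ -0.3  -0.1 -35.2] 26.2667
0.037 [ 0.6 -0.6  0.6] [0.03 0.42 0.03] 0.0118 [ -0.2  -0.  -38.2] 26.5167
0.034 [ 1.  -0.2  1.6] [0.06 0.49 0.03] 0.0117 [ -0.2  -0.  -41.1] 26.7667
0.031 [ 0.3 -0.2  2.3] [0.01 0.43 0.01] 0.0115 [ -0.1  -0.1 -44.1] 27.0167
0.028 [-0.8  0.5  1.3] [ 0.04  0.4  -0.01] 0.0117 [ -0.2  -0.  -47.2] 27.2667
0.024 [-0.2 -0.1  1.2] [0.   0.49 0.01] 0.0118 [ -0.2  -0.1 -51.2] 27.5167
0.02 [ 0.2 -0.9  0.8] [ 0.03  0.44 -0.  ] 0.0119 [ -0.3  -0.  -55.2] 27.7667
[([321.4, 117.5], [12, 4, 14, 4, 37]), ([321.8, 140.3], [5, 22, 28, 12, 101])]
[[197 197 199 198 199 199 197 199 199 198 198 198 197]
 [202 201 202 194 160 131 120 117 128 174 203 203 202]
 [205 207 196 101  66  91 113 127 105  73 125 202 207]
 [200 207  94  42 105 169 187 192 194 136  66 133 201]
 [186 152  41  78 167 179 184 186 190 207  70  96 190]
 [137 108  38 108 161 166 173 176 166 191  96  91 185]
 [133 119  74  86 148 158 163 171 174 175 110 117 194]
 [137 134 114  73 100 140 157 160 154 115 121 168 207]
 [135 137 131 183 160 125 109 108 118 150 178 205 204]
 [137 137 170 208 217 222 215 205 201 206 206 206 206]]
```

The peg is centred inside the eye, with no side force. I'll seat the plate on the board and slide it down until the eye bears on the peg.

```bash
python3 - <<'E'
from h import *
p0=np.load("p0.npy"); n=Mb[:,2]; bx=Mb[:,0]; f0=status.get_state()["ft_force"]
def st(k):
    S=status.get_state(); f=Mb.T@(S["ft_force"]-f0); print(k,f.round(1),(Mb.T@S["wrist_torque"]).round(2),round(S["gripper_width"],4),(Mb.T@(S["ee_pos"]-p0)*1e3).round(1),round(S["clock"],2)); return f
h=.020
for h in [.015,.010,.007,.005,.004,.003,.002,.001,0,-.001,-.002,-.003,-.004,-.005,-.006,-.007,-.008]:
    r.servo_line(p0-n*(.075-h),feed=.03); f=st(h)
    if np.abs(f).max()>7: break
for dx in (.001,.002,.003,.004):
    r.servo_line(p0-n*(.075-h)-bx*dx,feed=.03); f=st(("dx",dx))
    if f[0]>7 or f[0]<-7: break
d=get_image("wrist"); cv2.imwrite("pics/s.png",d["pixels"]); np.save("last.npy",[h,dx])
E
```

```text
0.015 [0.2 0.3 1.2] [-0.02  0.46 -0.02] 0.0117 [ -0.2  -0.1 -60.2] 28.13
0.01 [0.2 1.  1.4] [0.01 0.47 0.  ] 0.0118 [ -0.2  -0.1 -65.2] 28.45
0.007 [1.6 0.1 0.8] [-0.01  0.43 -0.05] 0.0119 [ -0.1  -0.  -68.1] 28.7
0.005 [-0.   0.6 -0.3] [-0.01  0.42  0.02] 0.0117 [ -0.1  -0.  -70.1] 28.95
0.004 [-0.1  0.7  0.2] [-0.01  0.45  0.  ] 0.0121 [ -0.  -0. -71.] 29.2
0.003 [ 0.4  1.  -0.5] [-0.06  0.41 -0.03] 0.012 [ -0.1  -0.  -72.1] 29.45
0.002 [-1.   1.1  0.8] [ 0.01  0.47 -0.  ] 0.0118 [ -0.  -0. -73.] 29.7
0.001 [-0.1  0.6  3. ] [-0.01  0.49 -0.01] 0.0119 [  0.1   0.1 -73.9] 29.95
0 [-3.5 -1.4 25.7] [-0.48  0.99 -0.03] 0.0116 [  0.1   0.1 -74. ] 30.2
('dx', 0.001) [-2.4 -1.4 23.4] [-0.54  0.71  0.  ] 0.0119 [  0.1   0.1 -74. ] 30.45
('dx', 0.002) [-0.7 -1.3 19.8] [-0.51  0.5  -0.02] 0.012 [  0.1   0.1 -74. ] 30.7
('dx', 0.003) [ 3.  -2.5 16.1] [-0.57  0.24  0.02] 0.012 [  0.1   0.1 -74. ] 30.95
('dx', 0.004) [ 3.7 -1.9 13.9] [-0.6  -0.03  0.  ] 0.0121 [  0.1   0.1 -74. ] 31.2
```

```bash
python3 - <<'E'
from h import *
p0=np.load("p0.npy"); n=Mb[:,2]; bx=Mb[:,0]; f0=np.zeros(3)
def st(k):
    S=status.get_state(); f=Mb.T@(S["ft_force"]-f0); print(k,f.round(1),(Mb.T@S["wrist_torque"]).round(2),round(S["gripper_width"],4),(Mb.T@(S["ee_pos"]-p0)*1e3).round(1),round(S["clock"],2)); return f
r.servo_line(p0-n*.073,feed=.03); st("lift")
for dx in (.001,.0018,.0024,.003,.0036,.0042):
    r.servo_line(p0-n*.073-bx*dx,feed=.03); f=st(dx)
    if f[0]>6: break
q=p0-bx*dx
for z in (.0735,.074,.0743):
    r.servo_line(q-n*z,feed=.03); f=st(("z",z))
    if f[2]>6: break
hand.open_gripper(); r.hold(.5); st("open")
d=get_image("wrist"); cv2.imwrite("pics/o.png",d["pixels"]); im=d["pixels"]; g=(im.min(2)>165)
for y in range(70,240,12):
    x=np.where(g[y,230:420])[0]+230; print(y,(x.min(),x.max(),(x.min()+x.max())/2) if len(x) else None)
E
```

```text
lift [-0.6  0.6 -1. ] [-0.03  0.47  0.01] 0.0117 [ -0.2  -0.  -73.1] 31.55
0.001 [-0.8 -0.2 -0.5] [0.05 0.42 0.07] 0.0119 [ -1.7  -0.  -73.2] 31.8
0.0018 [ 0.7  0.5 -1. ] [0.06 0.44 0.02] 0.0117 [ -1.9   0.  -73. ] 32.05
0.0024 [ 1.  -0.2 -1.7] [0.05 0.3  0.02] 0.0122 [ -2.   0. -73.] 32.3
0.003 [ 2.3 -0.4 -2.9] [-0.08  0.02  0.03] 0.0121 [ -2.1   0.  -72.9] 32.55
0.0036 [ 4.  -1.2 -2.6] [-0.05 -0.2  -0.05] 0.012 [ -2.2   0.1 -72.8] 32.8
0.0042 [ 4.1 -1.4 -4.2] [-0.09 -0.33 -0.02] 0.012 [ -2.2   0.1 -72.8] 33.05
('z', 0.0735) [ 5.6 -0.6 -1. ] [-0.17 -0.62 -0.08] 0.0114 [ -2.3   0.2 -73.2] 33.3
('z', 0.074) [ 7.2 -1.1  0.6] [-0.17 -0.82 -0.07] 0.0117 [ -2.3   0.2 -73.7] 33.55
('z', 0.0743) [ 5.7 -2.7  4.8] [-0.35 -0.68 -0.07] 0.0117 [ -2.3   0.2 -73.8] 33.8
open [ 0.2  0.6 -0.1] [-0.02  0.35  0.01] 0.0856 [ -4.2   0.  -74.3] 35.0
70 None
82 None
94 None
106 None
118 None
130 None
142 (np.int64(311), np.int64(318), np.float64(314.5))
154 None
166 None
178 None
190 (np.int64(357), np.int64(357), np.float64(357.0))
202 None
214 (np.int64(356), np.int64(357), np.float64(356.5))
226 None
238 None
```

The eye took up the peg 2 mm down-slope, as expected, and the grip is released. I'll back out along the board normal and check numerically from the wrist and side cameras.

```bash
python3 - <<'E'
from h import *
p0=np.load("p0.npy"); n=Mb[:,2]; bx=Mb[:,0]
r.servo_line(p0-bx*.0042-n*(.0743-.13),feed=.12); r.hold(.5); S=show("out"); d=get_image("wrist"); im=d["pixels"]; cv2.imwrite("pics/f.png",im)
# eye expected 2.3 mm down slope of the centred peg position p0 (eye offset .0605)
hb=lambda x,y,h: p0-n*.074+bx*(.0605-.0023+x)+Mb[:,1]*y+n*(h-U+.0005)   # x,y from eye, h above face
P=[hb(.025,.025,.005),hb(.025,-.025,.005),hb(-.025,-.018,.005),hb(-.135,0,.005),hb(-.06,0,.027),hb(-.025,.025,.005)]
print("pred",wpix(d,S["ee_pos"],S["tcp_rot"],P).round(1).tolist())
hsv=cv2.cvtColor(im,cv2.COLOR_BGR2HSV); m=((hsv[...,1]<40)&(hsv[...,2]>110)).astype(np.uint8)[40:330,250:400]
m=cv2.morphologyEx(m,cv2.MORPH_OPEN,np.ones((3,3)))
print(blobs(m,[250,40],100))
for y in range(60,300,10):
    x=np.where(m[y-40])[0]+250
    if len(x): print(y,x.min(),x.max(),(x.min()+x.max())/2,end="; ")
w=((hsv[...,0]<15)&(hsv[...,1]>110)&(hsv[...,2]<150)).astype(np.uint8)[80:330,280:370]
print("\nrib",blobs(w,[280,80],100)); ys,xs=np.where(w); print(cv2.minAreaRect(np.c_[xs+280,ys+80].astype(np.float32)))
E
```

```text
out [0.5352 0.1568 0.1905] 0.0854 0.0 [-0.3  0.   0.2] [-0.01  0.33 -0.02] 36.7833
pred [[291.4, 85.1], [351.8, 85.1], [342.3, 145.7], [321.5, 259.9], [321.6, 191.1], [292.9, 145.7]]
[([368.5, 43.1], [90, 0, 60, 8, 429]), ([321.3, 158.1], [41, 45, 61, 176, 6956])]
90 291 351 321.0; 100 291 351 321.0; 110 292 351 321.5; 120 292 351 321.5; 130 293 350 321.5; 140 292 350 321.0; 150 301 342 321.5; 160 301 341 321.0; 170 301 341 321.0; 180 301 341 321.0; 190 302 341 321.5; 200 302 341 321.5; 210 302 340 321.0; 220 302 340 321.0; 230 302 340 321.0; 240 302 340 321.0; 250 304 338 321.0; 260 318 323 320.5; 
rib [([321.0, 187.0], [34, 74, 15, 69, 949]), ([324.7, 281.7], [0, 201, 90, 3, 206])]
((324.5, 218.5), (129.0, 89.0), 90.0)
```

The template's outline matches the hung, flush pose to within a pixel: top row 85, tail end 260, centreline 321 all the way down.

```bash
python3 -c "
from bench import *
print(finish_job())"
```

```text
the job is handed in; nothing more can be done
None
```

The eyed template hangs from the empty peg, tail straight down the slope and flush with the board to within about a pixel in the wrist camera; the job was handed in at about 37 s of the 58 s, after one missed first grasp that moved nothing.

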